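# Draw the yellow case-pan bolt with a hooked rod

### The job

In the dental lab two case pans are locked in docks at the back of the bench, each by a sliding bolt that sits too far under a wire guard for a hand. Pick up the hooked rod with the blue handle, reach its hook in behind the yellow upright pin and draw the yellow pan's bolt fully out towards you, without touching that pin or bolt with the hand. Leave the red bolt shut, and finish by putting the rod back down flat on the bench and letting go.

Things in the scene. Friction and masses are not known exactly. Their poses are not given: they have to be found in the camera images.
- hook_rod: Loose hooked rod, 0.18 kg, flat on a clear strip of bench. Blue handle 110 (x) x 22 (y) x 26 mm high; origin: centre of its underside, z up. A 10 mm round steel rod runs along +x, its axis 5 mm above the underside, to x = 240 mm, then turns square to +y: this hook prong, 10 mm thick, ends 36 mm from the rod's axis. Balances within 25 mm ahead of the origin. Its start place can take it back.
- pin_yellow: Yellow upright pin on the yellow pan's bolt, 14 mm diameter, 71 mm tall, round top. Origin: centre of its foot, 29 mm above the bench; z up; own -x is the way the bolt is drawn, roughly towards the robot. It moves with the bolt. Shut, it stands under the wire guard; fully drawn, it stands in front of the guard and the hook can be lifted straight off it.
- dock_yellow: Fixed dock of the yellow pan. Origin: on the bench under the shut pin; axes as the pin's. Grey base plate 12 mm high, 200 mm wide, from x = -120 mm. Guard of 6 mm wires 130 mm up, x = -35 to 75 mm, y = -90 to 90 mm, with a 6 mm post at each corner, open between. Bolt guides within 17 mm of y = 0, up to 34 mm above the bench. The pan starts at x = 105 mm.
- bolt_yellow (a joint): Slide of the yellow pan's bolt in m: 0 shut, 0.075 fully drawn towards the robot (the end stop). No spring; it stays where it is left, about 2.5 N of friction.
- bolt_red (a joint): The same for the red pan's bolt, in an identical dock with a red pin and a red pan, which stands beside the yellow one its pin at least 250 mm away, left or right. To be left shut.

How it is judged:
By the outcome, as a careful person would: the job done as asked, in the order asked, and still so for the second after the job is handed in, with the robot touching nothing.
It also fails if it takes over 58 s, if anything falls off the work surface, if the arm or the gripper's body presses on something with over 40 N, if the wrist force passes 120 N, or if a joint passes its speed limit or range.

### The arm

A 7-joint arm with a two-finger parallel gripper is mounted at the origin on the work surface. World frame = base frame: x ahead of the robot, y to its left, z up, the work surface at z = 0. Lengths are in m, angles in rad, forces in N, time in s.
With the tool pointing down it reaches from about 0.425 to 0.925 m from the base axis. Payload 6.8 kg.
Tool frame: the origin (TCP) lies between the finger pads; the fingertips stand 14 mm ahead of it and the grasp point (between the pads) lies 5 mm behind it; z points along the fingers, y is the line along which they close (so a half turn about z gives the same grasp; the last joint's range is limited). The gripper opens to 85 mm and grips with 20 to 120 N. Pads are 22 mm wide; open, the fingers measure 114 mm over their backs; the gripper's body (76 mm by 85 mm) begins 54 mm behind the grasp point. The pads swing forward as they close: fully open they stand 13 mm farther back than shut.
Start: joints at [1.237, 0.477, 0.022, 1.555, -0.011, 1.109, -0.083], TCP at [0.151, -0.658, 0.245] pointing down, gripper open.
Joint ranges: [-2.96, 2.96], [-0.34, 2.1], [-1.41, 1.46], [0.24, 2.44], [-1.37, 4.51], [0.17, 1.92], [-2.96, 2.96]. Speed limits (rad/s): [2.39, 2.39, 3.14, 3.14, 3.14, 3.14, 3.14].

### API

Orientations are given as a rotation vector (axis times angle).
In Python, from bench import r, imaging gives the robot as it stands.
- The arm moves only by the tool apply_moves, never from a script. Its argument "moves" is a list of rows, each a list of 2 entries, a list of its own where there are three numbers: the shift along the tool's x, y, z in cm, then the turn about the tool's z in rad. In form: [[[tx, ty, tz], roll], ...]. A call has 1 to 10 rows; each row is the pose to reach, as a shift and turn from the pose commanded when the call began, along the tool's axes at that moment; what a row does not reach only later rows make up. A row lasts 1/12 s, in which the tool goes at most 41.7 mm and 7.16 degrees, less where a joint would pass 70% of its speed; a pose out of reach is approached as far as the arm can. A call with a gripper value outside its range is refused whole. "claw" is the opening, from 0 (shut) to 1 (fully open), set as the call begins (left out, the last holds). The fingers move at their own pace and stop on an object; "grip_force" is the grip in N (left out, the last holds). Time passes only in rows, so rows that repeat a pose let the fingers close. It gives the time, the measured TCP pose, the force and the opening at its end, in the units of the state.
- r.get_obs(): the state, without advancing time (a new reading comes with each control period).
- imaging.grab_frame(name): name is "side" or "top"; returns a dict with "frame" (400x640x3 uint8, blue, green, red), "intrinsics" (3x3 intrinsics, pixels), "T" (4x4, takes a point from camera to world coordinates). Camera axes: x right, y up, looking along -z (the intrinsics and any distortion apply to the point x, -y, -z); pixel columns grow to the right and rows downward; lengths in m; the calibration is good to about 2 mm. A picture is of the moment at which its call begins. There is no depth.
- r.hand_in(): hands the job in, once; it reports no verdict.
The state is a dict: "clock": time; "joints": joint angles; "qvel": joint speeds; "tau": joint torques, N m; "tcp_pos": TCP position; "orientation": TCP orientation; "contact_force": force on the tool from outside, world axes, zero at the start; "moment": the same for the moment, N m; "grip_width": finger opening in m.
Only numpy, scipy, OpenCV 4.12 (cv2) and the standard library are available. Lean on these libraries where they do the work, as an engineer would, in place of code of your own. Each camera call takes 0.05 s, during which the arm holds its last target. There are 200 camera calls.

## Working session

There is one attempt and no reset: what is moved stays moved. The work goes in short steps, Python scripts to look and compute and a tool call to move; the robot and the scene stay as the last step left them, time stands still between calls to the robot, and variables do not carry over. Pictures are saved under pics/ and viewed, on a budget of 10 in all, crops included, one or two more only if the job needs it, and the job is handed in when it is done.

Besides the shell and the picture viewer there is one more tool, called after ">>>" as a command line: name --argument value ..., lists and objects as JSON in quotes. apply_moves: Moves the arm, as the interface text tells. Its arguments: {"type":"object","properties":{"moves":{"type":"array","items":{"type":"array"}},"claw":{"type":"number"},"grip_force":{"type":"number"}},"required":["moves"]}

```bash
mkdir -p pics; ls; python3 - <<'E'
from bench import r, imaging
import cv2
o=r.get_obs(); print({k:o[k] for k in("clock","tcp_pos","orientation","grip_width","contact_force")})
for n in("side","top"):
    f=imaging.grab_frame(n); cv2.imwrite(f"pics/{n}0.png",f["frame"]); print(n,f["intrinsics"],f["T"],[k for k in f])
E
```

```text
pics
{'clock': 0.0, 'tcp_pos': array([ 0.15097142, -0.65728757,  0.24427704]), 'orientation': array([-3.11970986e+00, -3.53741367e-01,  5.42422076e-04]), 'grip_width': 0.08562989913972782, 'contact_force': array([0.37135365, 0.52948896, 0.30554995])}
side [[453.25874181   0.         315.78201403]
 [  0.         453.25874181 202.89565064]
 [  0.           0.           1.        ]] [[-0.49771895 -0.57936055  0.64545891  1.13195629]
 [ 0.86732527 -0.33654853  0.36671783  0.28013866]
 [ 0.0047664   0.74234524  0.67000062  0.5899777 ]
 [ 0.          0.          0.          1.        ]] ['frame', 'intrinsics', 'T']
top [[507.86688184   0.         312.9770115 ]
 [  0.         507.86688184 194.85691578]
 [  0.           0.           1.        ]] [[-0.03022038  0.99599365 -0.08416277  0.52955911]
 [-0.99953404 -0.03047438 -0.00173462 -0.02440067]
 [-0.00429248  0.08407113  0.99645051  1.17011331]
 [ 0.          0.          0.          1.        ]] ['frame', 'intrinsics', 'T']
```

View pics/top0.png

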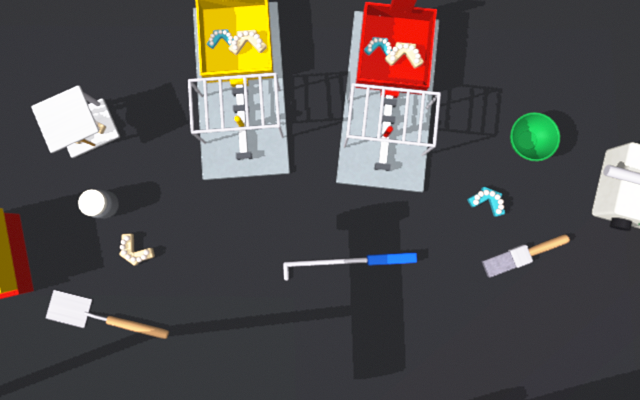

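View pics/side0.png

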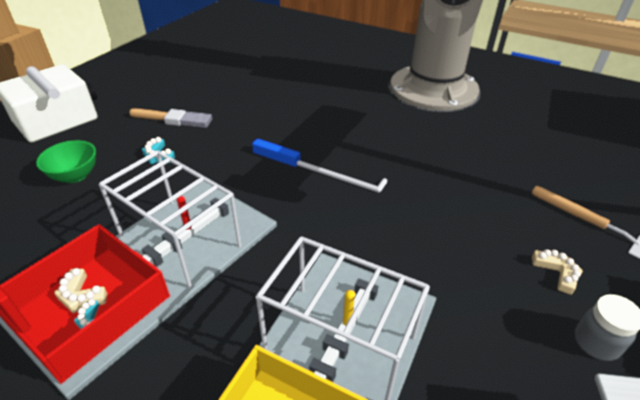

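The top view shows the rod with its blue handle at (392,259) and the prong end at (286,278). The yellow pin is near (239,121) and the red pin near (389,130). The side view shows the yellow pin at (350,305) and the handle at (276,152). Next I'll measure these.

```bash
cat > h.py <<'E'
from bench import r, imaging
import cv2, numpy as np
def grab(n): return imaging.grab_frame(n)
def ray(f,uv):
    K=f["intrinsics"];T=f["T"]
    d=np.linalg.inv(K)@[uv[0],uv[1],1.]; d=T[:3,:3]@(d*[1,-1,-1]); return T[:3,3],d/np.linalg.norm(d)
def onz(f,uv,z):
    o,d=ray(f,uv); return o+d*(z-o[2])/d[2]
def cross(f1,p1,f2,p2):
    a,d=ray(f1,p1);b,e=ray(f2,p2)
    s=np.linalg.lstsq(np.c_[d,-e],b-a,rcond=None)[0]; P,Q=a+s[0]*d,b+s[1]*e
    return (P+Q)/2,np.linalg.norm(P-Q)
def proj(f,P):
    T=f["T"];c=T[:3,:3].T@(np.asarray(P)-T[:3,3]);c=f["intrinsics"]@(c*[1,-1,-1]);return c[:2]/c[2]
def blobs(f,lo,hi,roi=None,amin=8):
    m=cv2.inRange(cv2.cvtColor(f["frame"],cv2.COLOR_BGR2HSV),lo,hi)
    if roi: k=np.zeros_like(m);x0,y0,x1,y1=roi;k[y0:y1,x0:x1]=255;m&=k
    cs,_=cv2.findContours(m,cv2.RETR_EXTERNAL,cv2.CHAIN_APPROX_NONE)
    return sorted([c[:,0] for c in cs if cv2.contourArea(c)>=amin],key=len,reverse=True)
BLUE=((105,120,60),(125,255,255)); YEL=((20,120,90),(34,255,255))
E
python3 - <<'E'
from h import *
np.set_printoptions(precision=4,suppress=True)
t=grab("top");s=grab("side")
for n,f,roi in(("top",t,(200,70,290,180)),("side",s,(320,270,380,345))):
    for c in blobs(f,*YEL,roi,4): print(n,"yel",len(c),c.min(0),c.max(0),c.mean(0),"top-ext",c[c[:,1].argmin()],c[c[:,1].argmax()])
for c in blobs(t,*BLUE,(340,230,440,290)): 
    R=cv2.minAreaRect(c);print("blue",R);[print(onz(t,p,0.026)) for p in cv2.boxPoints(R)]
# rod grey pixels
for c in blobs(t,(0,0,110),(180,70,255),(270,240,372,290)): print("rod",len(c),c.min(0),c.max(0),c[c[:,1].argmax()],onz(t,c[c[:,1].argmax()],.01), onz(t,c[c[:,0].argmax()],.01))
# base plate corners
for p in((203,178),(288,173)): print("front corner",onz(t,p,.012))
# guard corners top z=.13
for p in((193,132),(279,126),(189,79),(275,75)): print("guard",onz(t,p,.13))
E
```

```text
top yel 150 [200  70] [272  77] [235.0533  72.0667] top-ext [200  70] [202  77]
top yel 48 [222  78] [242  86] [232.7917  81.0625] top-ext [241  78] [232  86]
top yel 33 [247  77] [257  85] [250.3333  79.6061] top-ext [257  77] [247  85]
top yel 26 [234 116] [243 126] [238.5769 120.9615] top-ext [235 116] [239 126]
top yel 22 [207  80] [217  82] [212.      81.1818] top-ext [216  80] [207  82]
top yel 22 [262  76] [272  78] [267.      77.1364] top-ext [271  76] [262  78]
side yel 73 [343 290] [355 324] [348.1233 305.8493] top-ext [348 290] [345 324]
blue ((391.61383056640625, 258.54925537109375), (11.704174041748047, 50.86600875854492), 86.8201675415039)
[ 0.4896 -0.1368  0.026 ]
[ 0.4924 -0.2506  0.026 ]
[ 0.4664 -0.2508  0.026 ]
[ 0.4636 -0.1372  0.026 ]
rod 198 [283 258] [367 280] [285 280] [0.4364 0.0467 0.01  ] [ 0.4757 -0.1403  0.01  ]
front corner [0.6739 0.2289 0.012 ]
front corner [0.6795 0.0334 0.012 ]
guard [0.7561 0.2228 0.13  ]
guard [0.7632 0.0437 0.13  ]
guard [0.8692 0.23   0.13  ]
guard [0.8721 0.0494 0.13  ]
```

```bash
python3 - <<'E'
import cv2,numpy as np
t=cv2.imread("pics/top0.png")[60:190,180:300];s=cv2.imread("pics/side0.png")[240:360,270:410]
a=cv2.resize(t,None,fx=3.3,fy=3.3,interpolation=2);b=cv2.resize(s,(390,a.shape[0]),interpolation=2)
cv2.imwrite("pics/crop.png",np.hstack([a,b]))
E
```

```text
(no output)
```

View pics/crop.png

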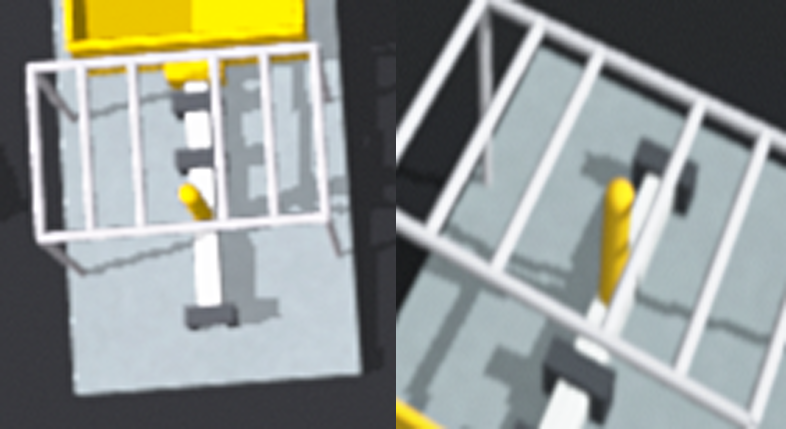

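```bash
cat >> h.py <<'E'
from scipy.spatial.transform import Rotation as Ro
def go(P,yaw=None,ref=None):
    o=r.get_obs();R=Ro.from_rotvec(o["orientation"]).as_matrix();p=np.array(o["tcp_pos"])
    y0=np.arctan2(R[1,0],R[0,0]); sh=R.T@(np.array(P)-p)*100
    roll=0 if yaw is None else -((yaw-y0+np.pi)%(2*np.pi)-np.pi)
    print("shift cm",sh.round(2),"roll",round(roll,3),"| now",p.round(4),"yaw",round(y0,4),"t",o["clock"],"F",np.round(o["contact_force"],1),"w",round(o["grip_width"],4))
E
python3 - <<'E'
from h import *
np.set_printoptions(precision=4,suppress=True)
t=grab("top");s=grab("side")
print("pin top", onz(t,(237,117.6),.095),cross(t,(237,117.6),s,(349,292)),"foot",onz(t,(241.5,125.5),.031))
print("centroid", cross(t,(238.6,121),s,(348.1,305.8)))
go((.4775,-.179,.15),1.595); go((.4775,-.179,.025),1.595)
E
```

```text
pin top [0.7923 0.136  0.095 ] (array([0.7907, 0.1364, 0.0992]), np.float64(0.0024441830466746133)) foot [0.7893 0.1356 0.031 ]
centroid (array([0.7906, 0.1373, 0.0686]), np.float64(0.0016978084458441588))
shift cm [ 42.53 -39.34   9.52] roll -1.369 | now [ 0.1511 -0.6577  0.245 ] yaw 0.2258 t 0.3 F [ 0.2  0.  -0.3] w 0.0851
shift cm [ 42.53 -39.33  22.02] roll -1.369 | now [ 0.1511 -0.6577  0.245 ] yaw 0.2258 t 0.3 F [ 0.2  0.  -0.3] w 0.0851
```

>>> apply_moves --moves '[[[4, -4, 0], -0.12], [[8, -7.5, 0], -0.24], [[11, -10, 0], -0.36], [[14, -13, 0], -0.48], [[17, -16, 0], -0.6], [[20, -18.5, 0], -0.72], [[23, -21, 0], -0.84], [[26, -24, 0], -0.96], [[29, -27, 0], -1.08], [[32, -29.5, 0], -1.2]]' --claw 1

```text
clock: 1.13
tcp_pos: [0.3865, -0.3121, 0.2456]
orientation: [2.37, 2.061, -0.001]
contact_force: [1.5, -0.5, -0.2]
grip_width: 0.0854
```

```bash
python3 -c "
from h import *
go((.4775,-.179,.12),1.595)"
```

```text
shift cm [14.46  7.16 12.55] roll -0.164 | now [ 0.3865 -0.3121  0.2456] yaw 1.4314 t 1.1333 F [ 1.5 -0.5 -0.2] w 0.0854
```

>>> apply_moves --moves '[[[3, 1.5, 2], -0.08], [[6, 3, 5], -0.16], [[9, 4.5, 7.5], -0.16], [[12, 6, 10], -0.16], [[14.4, 7.1, 12.5], -0.16], [[14.4, 7.1, 12.5], -0.16], [[14.4, 7.1, 12.5], -0.16]]'

```text
clock: 1.72
tcp_pos: [0.477, -0.1796, 0.119]
orientation: [-2.198, -2.24, 0.001]
contact_force: [-0.4, -0.8, -0.6]
grip_width: 0.0854
```

```bash
python3 - <<'E'
from h import *
t=grab("top");cv2.imwrite("pics/t2.png",t["frame"])
go((.4775,-.179,.12),1.595);go((.4775,-.179,.025),1.595)
E
```

```text
shift cm [ 0.25  0.06 -0.  ] roll -0.008 | now [ 0.477  -0.1815  0.12  ] yaw 1.5871 t 1.7667 F [ 0.1 -0.4 -0.1] w 0.0851
shift cm [0.25 0.07 9.5 ] roll -0.008 | now [ 0.477  -0.1815  0.12  ] yaw 1.5871 t 1.7667 F [ 0.1 -0.4 -0.1] w 0.0851
```

>>> apply_moves --moves '[[[0.1, 0, 3], -0.008], [[0.2, 0, 6], -0.008], [[0.2, 0, 8], -0.008], [[0.2, 0, 9.5], -0.008], [[0.2, 0, 9.5], -0.008], [[0.2, 0, 9.5], -0.008]]'

```text
clock: 2.27
tcp_pos: [0.4768, -0.1814, 0.0259]
orientation: [2.198, 2.244, -0.001]
contact_force: [-0.2, -1.0, -0.2]
grip_width: 0.0853
```

>>> apply_moves --moves '[[[0, 0, 0], 0], [[0, 0, 0], 0], [[0, 0, 0], 0], [[0, 0, 0], 0], [[0, 0, 0], 0], [[0, 0, 0], 0], [[0, 0, 0], 0], [[0, 0, 0], 0]]' --claw 0 --grip_force 80

```text
clock: 2.93
tcp_pos: [0.4774, -0.1799, 0.0262]
orientation: [2.195, 2.246, -0.0]
contact_force: [-1.3, 0.5, 7.5]
grip_width: 0.0198
```

>>> apply_moves --moves '[[[0, 0, -1], 0], [[0, 0, -3], 0], [[0, 0, -5], 0], [[0, 0, -7], 0], [[0, 0, -9], 0], [[0, 0, -11], 0], [[0, 0, -13], 0], [[0, 0, -13], 0], [[0, 0, -13], 0]]'

```text
clock: 3.68
tcp_pos: [0.4775, -0.1799, 0.1563]
orientation: [2.194, 2.245, 0.001]
contact_force: [-0.5, -0.7, -2.3]
grip_width: 0.0198
```

```bash
python3 - <<'E'
from h import *
t=grab("top");s=grab("side");cv2.imwrite("pics/c3.png",np.vstack([t["frame"][100:400,:],s["frame"][0:300]]))
go((.4775,-.179,.12),1.595)
E
```

```text
shift cm [0.06 0.13 3.46] roll -0.001 | now [ 0.4762 -0.1796  0.1546] yaw 1.5938 t 3.7833 F [ 0.2 -0.4 -1.7] w 0.0198
```

View pics/c3.png

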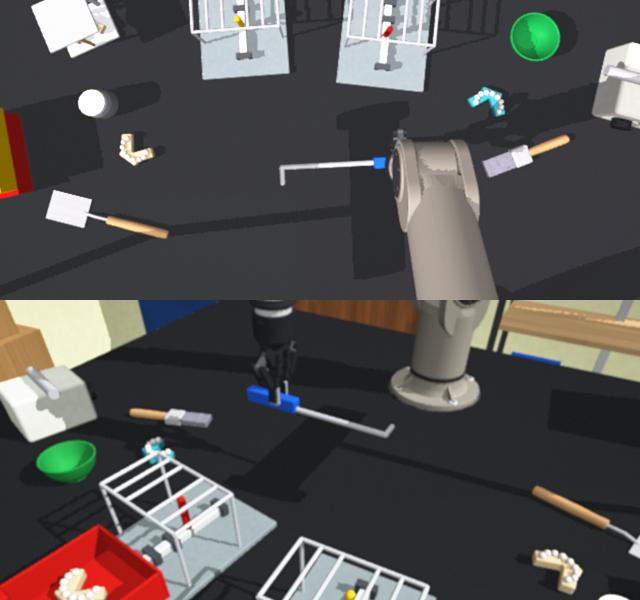

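The rod is in the gripper and level. The prong corner shows at (282,268) in the top view. Next I'll swing it round to point at the yellow dock.

```bash
cat >> h.py <<'E'
PIN=np.array([.791,.136]);DY=.035
def dk(x,y,z):
    c,s=np.cos(DY),np.sin(DY); return (PIN[0]+c*x-s*y,PIN[1]+s*x+c*y,z)
E
python3 - <<'E'
from h import *
go(dk(-.326,-.055,.155),DY)
print([round(v,3) for v in r.get_obs()["joints"]])
E
```

```text
shift cm [24.94 -0.34 -0.03] roll 1.559 | now [ 0.4762 -0.1796  0.1546] yaw 1.5938 t 3.7833 F [ 0.2 -0.4 -1.7] w 0.0198
[np.float64(0.63), np.float64(0.36), np.float64(-0.472), np.float64(2.007), np.float64(0.22), np.float64(0.824), np.float64(0.057)]
```

>>> apply_moves --moves '[[[2, 0, 0], 0.12], [[4, 0, 0], 0.24], [[6, 0, 0], 0.36], [[8, 0, 0], 0.48], [[10, 0, 0], 0.6], [[12, 0, 0], 0.72], [[14, 0, 0], 0.84], [[16, 0, 0], 0.96], [[18, -0.1, 0], 1.08], [[20, -0.2, 0], 1.2]]'

```text
clock: 4.62
tcp_pos: [0.4693, 0.021, 0.1539]
orientation: [-3.082, -0.606, 0.005]
contact_force: [0.3, 0.2, -1.6]
grip_width: 0.0196
```

>>> apply_moves --moves '[[[0.7, 1.7, 0], 0.12], [[1.4, 3.4, 0], 0.24], [[1.6, 4.4, 0], 0.36], [[1.6, 4.4, 0], 0.36], [[1.6, 4.4, 0], 0.36]]'

```text
clock: 5.03
tcp_pos: [0.5012, -0.0144, 0.154]
orientation: [3.141, 0.057, -0.004]
contact_force: [0.4, -0.2, -1.4]
grip_width: 0.0197
```

```bash
python3 - <<'E'
from h import *
go(dk(-.326,-.055,.155),DY)
E
```

```text
shift cm [-3.1  -8.52 -0.09] roll 0.001 | now [ 0.5012 -0.0144  0.154 ] yaw 0.0361 t 5.0333 F [ 0.4 -0.2 -1.4] w 0.0197
```

>>> apply_moves --moves '[[[-1, -2.5, 0], 0], [[-2, -5, 0], 0], [[-3.1, -7.5, 1], 0], [[-3.1, -8.5, 3], 0], [[-3.1, -8.5, 5], 0], [[-3.1, -8.5, 6.8], 0], [[-3.1, -8.5, 6.8], 0], [[-3.1, -8.5, 6.8], 0]]'

```text
clock: 5.7
tcp_pos: [0.4667, 0.0699, 0.0865]
orientation: [3.141, 0.058, -0.005]
contact_force: [0.1, -0.4, -1.8]
grip_width: 0.0198
```

```bash
python3 - <<'E'
from h import *
t=grab("top");s=grab("side")
go(dk(-.326,-.055,.086),DY)
go(dk(-.196,-.055,.086),DY)
o=r.get_obs()["tcp_pos"];c,sn=np.cos(.036),np.sin(.036)
for a,b in((.226,0),(.226,.036)):
    P=[o[0]+c*a-sn*b,o[1]+sn*a+c*b,o[2]-.021];print("expected",np.round(P,4),proj(t,P),proj(s,P))
a=cv2.resize(t["frame"][60:220,190:350],None,fx=2.5,fy=2.5,interpolation=2);b=cv2.resize(s["frame"][130:330,270:430],(320,400),interpolation=2)
cv2.imwrite("pics/c4.png",np.hstack([a,b]))
E
```

```text
shift cm [-0.14  0.02  0.2 ] roll 0.0 | now [0.4685 0.0699 0.088 ] yaw 0.0351 t 5.8 F [ 0.5 -0.8 -2.4] w 0.0193
shift cm [12.86  0.02  0.21] roll 0.0 | now [0.4685 0.0699 0.088 ] yaw 0.0351 t 5.8 F [ 0.5 -0.8 -2.4] w 0.0193
expected [0.6944 0.078  0.067 ] [266.17727169 163.70614007] [341.41068095 245.64263225]
expected [0.6931 0.114  0.067 ] [249.78751252 164.79378656] [362.64846919 253.8139401 ]
```

View pics/c4.png

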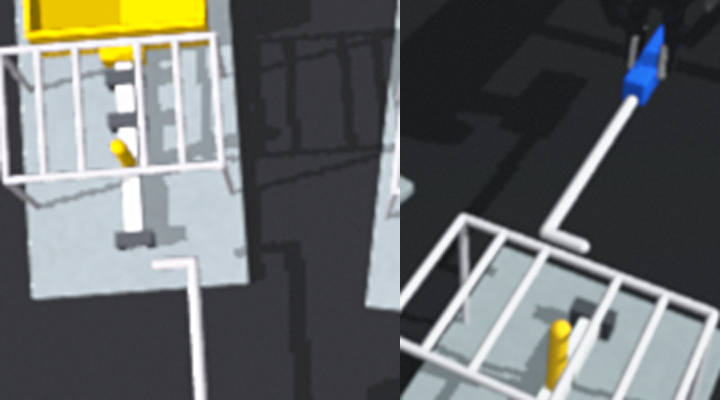

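The prong corner is at top (267,165) and side (343,246), within 2 px of where I expected it. The height is right too. Moving the hook in to the right of the pin.

>>> apply_moves --moves '[[[1.5, 0, 0.2], 0], [[3, 0, 0.2], 0], [[4.5, 0, 0.2], 0], [[6, 0, 0.2], 0], [[7.5, 0, 0.2], 0], [[9, 0, 0.2], 0], [[10.5, 0, 0.2], 0], [[12, 0, 0.2], 0], [[13.2, 0, 0.2], 0], [[13.2, 0, 0.2], 0]]'

```text
clock: 6.63
tcp_pos: [0.6035, 0.074, 0.087]
orientation: [-3.14, -0.052, -0.007]
contact_force: [0.4, 0.3, -1.7]
grip_width: 0.0197
```

```bash
python3 - <<'E'
from h import *
t=grab("top");s=grab("side")
go(dk(-.193,-.019,.086),DY)
a=cv2.resize(t["frame"][60:220,190:350],None,fx=2.5,fy=2.5,interpolation=2);b=cv2.resize(s["frame"][200:360,270:430],(400,400),interpolation=2)
cv2.imwrite("pics/c5.png",np.hstack([a,b]))
E
```

```text
shift cm [-0.05 -3.63  0.01] roll -0.001 | now [0.6005 0.074  0.0861] yaw 0.0337 t 6.7333 F [-1.9 -0.  -1.8] w 0.0202
```

View pics/c5.png

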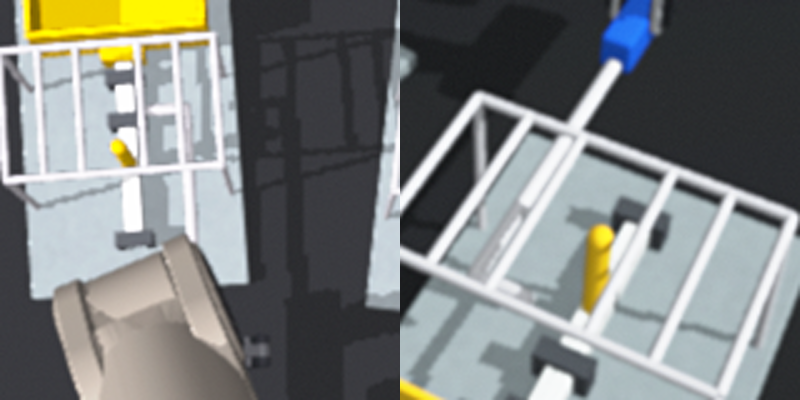

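In the top crop the prong is at (165,108), clear and behind the pin at (125,152). I'll slide it left behind the pin.

>>> apply_moves --moves '[[[0, -0.8, 0], 0], [[0, -1.6, 0], 0], [[0, -2.4, 0], 0], [[0, -3.2, 0], 0], [[0, -3.6, 0], 0], [[0, -3.6, 0], 0], [[0, -3.6, 0], 0]]'

```text
clock: 7.32
tcp_pos: [0.5989, 0.1105, 0.0853]
orientation: [3.141, 0.055, -0.0]
contact_force: [-0.3, 0.0, -1.7]
grip_width: 0.02
```

```bash
python3 - <<'E'
from h import *
t=grab("top");s=grab("side")
go(dk(-.293,-.019,.086),DY)
a=cv2.resize(t["frame"][60:220,190:350],None,fx=2.5,fy=2.5,interpolation=2);b=cv2.resize(s["frame"][200:360,270:430],(400,400),interpolation=2)
cv2.imwrite("pics/c6.png",np.hstack([a,b]))
E
```

```text
shift cm [-10.02  -0.06  -0.08] roll -0.002 | now [0.599  0.1095 0.0852] yaw 0.0334 t 7.4167 F [ 0.2  0.  -2.3] w 0.0199
```

View pics/c6.png

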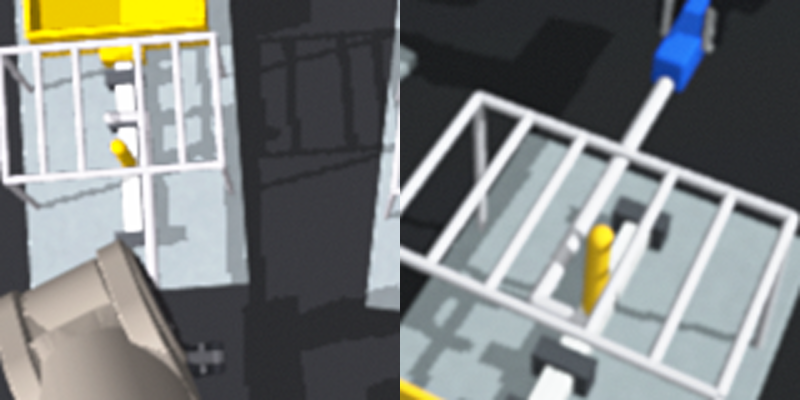

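The hook is behind the pin: prong tip at crop (107,118) on the left, rod at (145,180) on the right. Now drawing the bolt.

>>> apply_moves --moves '[[[-1, 0, 0], 0], [[-2, 0, 0], 0], [[-3, 0, 0], 0], [[-4, 0, 0], 0], [[-5, 0, 0], 0], [[-6, 0, 0], 0], [[-7, 0, 0], 0], [[-8, 0, 0], 0], [[-8.7, 0, 0], 0], [[-8.7, 0, 0], 0]]'

```text
clock: 8.25
tcp_pos: [0.5099, 0.1068, 0.0851]
orientation: [3.14, 0.054, -0.003]
contact_force: [0.3, 0.0, -2.3]
grip_width: 0.0201
```

>>> apply_moves --moves '[[[-0.3, 0, 0], 0], [[-0.6, 0, 0], 0], [[-0.9, 0, 0], 0], [[-0.9, 0, 0], 0]]'

```text
clock: 8.58
tcp_pos: [0.5059, 0.1076, 0.0862]
orientation: [-3.139, -0.053, -0.009]
contact_force: [7.7, 0.5, -4.3]
grip_width: 0.0199
```

>>> apply_moves --moves '[[[-0.3, 0, 0], 0], [[-0.6, 0, 0], 0], [[-0.6, 0, 0], 0], [[-0.6, 0, 0], 0]]'

```text
clock: 8.92
tcp_pos: [0.5054, 0.1083, 0.0878]
orientation: [-3.136, -0.051, -0.025]
contact_force: [20.8, 0.7, -6.3]
grip_width: 0.0196
```

```bash
python3 - <<'E'
from h import *
t=grab("top");s=grab("side")
go(dk(-.293,-.019,.086),DY)
for n,f,roi in(("top",t,(200,100,290,200)),("side",s,(320,230,420,345))):
    for c in blobs(f,*YEL,roi,4): print(n,"yel",len(c),c.min(0),c.max(0),c.mean(0))
a=cv2.resize(t["frame"][60:220,190:350],None,fx=2.5,fy=2.5,interpolation=2);b=cv2.resize(s["frame"][180:340,270:430],(400,400),interpolation=2)
cv2.imwrite("pics/c7.png",np.hstack([a,b]))
E
```

```text
shift cm [-0.66  0.13  0.17] roll -0.003 | now [0.5054 0.1083 0.0878] yaw 0.0324 t 9.0167 F [20.5  0.8 -6.4] w 0.0202
top yel 23 [237 148] [245 157] [240.69565217 152.73913043]
side yel 28 [364 266] [372 275] [367.96428571 270.53571429]
side yel 23 [366 254] [375 262] [370.60869565 258.04347826]
side yel 16 [362 281] [367 287] [364.125 284.125]
```

View pics/c7.png

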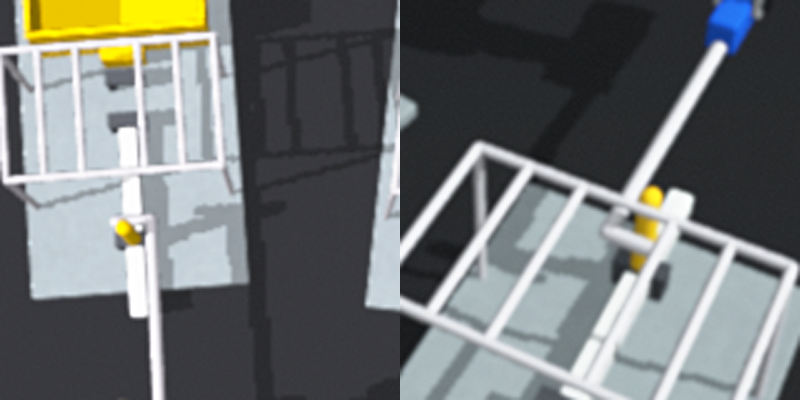

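The bolt is at its stop: 20 N on the wrist, TCP stalled, and the pin's centroid moved from row 121 to 153, about 74 mm. Now I'll unload, then lift straight off.

>>> apply_moves --moves '[[[0.4, 0, 0], 0], [[0.8, 0, 0], 0], [[1.1, 0, 0], 0], [[1.1, 0, 0], 0], [[1.1, 0, 0], 0]]'

```text
clock: 9.43
tcp_pos: [0.5073, 0.107, 0.0849]
orientation: [3.141, 0.054, -0.002]
contact_force: [-0.2, 1.0, -2.1]
grip_width: 0.0201
```

```bash
python3 - <<'E'
from h import *
go(dk(-.293,-.019,.086),DY)
E
```

```text
shift cm [-0.84 -0.   -0.11] roll -0.001 | now [0.5073 0.107  0.0849] yaw 0.0343 t 9.4333 F [-0.2  1.  -2.1] w 0.0201
```

>>> apply_moves --moves '[[[0.3, 0, 0], 0], [[0.3, 0, -1], 0], [[0.3, 0, -2.5], 0], [[0.3, 0, -4], 0], [[0.3, 0, -6], 0], [[0.3, 0, -8], 0], [[0.3, 0, -10], 0], [[0.3, 0, -11], 0], [[0.3, 0, -11], 0]]'

```text
clock: 10.18
tcp_pos: [0.5124, 0.1076, 0.1981]
orientation: [-3.14, -0.053, -0.007]
contact_force: [1.1, 0.1, -1.9]
grip_width: 0.02
```

```bash
python3 - <<'E'
from h import *
t=grab("top");s=grab("side")
for n,f,roi in(("top",t,(200,100,290,200)),("side",s,(320,230,420,345))):
    for c in blobs(f,*YEL,roi,4): print(n,"yel",len(c),c.min(0),c.max(0),c.mean(0))
for c in blobs(t,(0,0,110),(180,70,255),(200,90,330,230),60): print(c.min(0),c.max(0))
o=r.get_obs()["tcp_pos"];c,sn=np.cos(.035),np.sin(.035)
P=[o[0]+c*.226,o[1]+sn*.226,o[2]-.021];print("exp corner",proj(t,P),proj(s,P))
cv2.imwrite("pics/c8.png",np.hstack([t["frame"][60:360,150:450],s["frame"][0:300,200:640]]))
go((.4775,-.18,.155),1.594)
E
```

```text
top yel 16 [237 148] [240 155] [238.5625 151.5   ]
side yel 49 [362 266] [372 288] [366.34693878 276.02040816]
side yel 26 [365 254] [375 262] [369.88461538 257.80769231]
[200  90] [289 227]
[200 211] [237 229]
exp corner [242.00079807 135.37795058] [354.97965448 221.22937474]
shift cm [-4.3  28.56  4.02] roll -1.56 | now [0.5108 0.1069 0.1951] yaw 0.0338 t 10.2833 F [-0.1  0.4 -3.3] w 0.0196
```

View pics/c8.png

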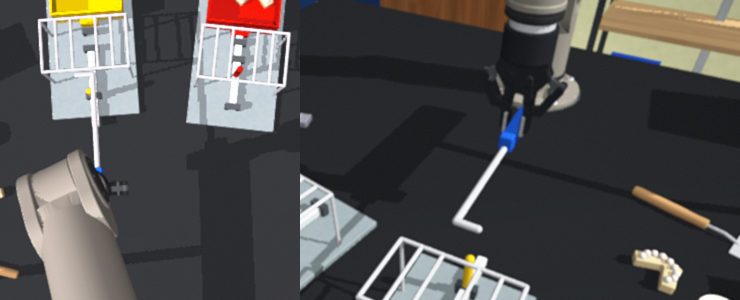

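The hook is off the pin. The pin stays drawn, and the red bolt looks unchanged. Returning the rod to its start place.

>>> apply_moves --moves '[[[-1, 1.5, 0], 0], [[-2, 3.5, 0], -0.1], [[-3, 6, 0], -0.22], [[-4.3, 9, 0], -0.34], [[-4.3, 12, 0], -0.46], [[-4.3, 15, 0], -0.58], [[-4.3, 18, 0], -0.7], [[-4.3, 21, 0], -0.82], [[-4.3, 24, 0], -0.94], [[-4.3, 26, 0], -1.06]]'

```text
clock: 11.12
tcp_pos: [0.4754, -0.1574, 0.1937]
orientation: [-2.68, -1.637, 0.004]
contact_force: [0.2, -0.1, -1.6]
grip_width: 0.0198
```

```bash
python3 - <<'E'
from h import *
go((.4775,-.18,.10),1.594)
E
```

```text
shift cm [-1.91  1.24  9.37] roll -0.497 | now [ 0.4754 -0.1574  0.1937] yaw 1.0971 t 11.1167 F [ 0.2 -0.1 -1.6] w 0.0198
```

>>> apply_moves --moves '[[[-0.5, 0.3, 1], -0.12], [[-1, 0.6, 2.5], -0.24], [[-1.5, 0.9, 4], -0.36], [[-1.9, 1.2, 6], -0.49], [[-1.9, 1.2, 8], -0.49], [[-1.9, 1.2, 9.4], -0.49], [[-1.9, 1.2, 9.4], -0.49], [[-1.9, 1.2, 9.4], -0.49]]'

```text
clock: 11.78
tcp_pos: [0.4775, -0.1762, 0.0998]
orientation: [-2.204, -2.234, 0.002]
contact_force: [0.1, 0.1, -1.5]
grip_width: 0.0199
```

```bash
python3 - <<'E'
from h import *
t=grab("top");s=grab("side")
o=r.get_obs()["tcp_pos"]
P=[o[0]-.024*.226,o[1]+.226,o[2]-.021];print("exp corner",proj(t,P),proj(s,P))
for n,f,roi in(("t",t,(250,200,360,310)),("s",s,(300,100,420,230))):
    for c in blobs(f,(0,0,110),(180,70,255),roi,30): print(n,c.min(0),c.max(0))
go((.4775,-.18,.0275),1.594)
E
```

```text
exp corner [281.26789439 265.1003991 ] [382.47205086 159.81211076]
t [279 259] [359 282]
s [300 131] [392 163]
shift cm [-0.35 -0.16  7.41] roll -0.01 | now [ 0.4791 -0.1765  0.1016] yaw 1.584 t 11.8833 F [ 0.4 -0.2 -2.1] w 0.0195
```

>>> apply_moves --moves '[[[0, 0, 1.5], 0], [[0, 0, 3], 0], [[0, 0, 4.5], 0], [[0, 0, 5.8], 0], [[0, 0, 6.6], 0], [[0, 0, 7], 0], [[0, 0, 7.2], 0], [[0, 0, 7.3], 0], [[0, 0, 7.3], 0]]'

```text
clock: 12.63
tcp_pos: [0.4793, -0.1768, 0.0289]
orientation: [2.206, 2.235, 0.001]
contact_force: [0.7, 0.4, -2.5]
grip_width: 0.0198
```

>>> apply_moves --moves '[[[0, 0, 0.1], 0], [[0, 0, 0.2], 0], [[0, 0, 0.3], 0], [[0, 0, 0.3], 0], [[0, 0, 0.3], 0]]'

```text
clock: 13.05
tcp_pos: [0.4792, -0.1768, 0.0262]
orientation: [2.206, 2.235, 0.0]
contact_force: [-2.1, 1.2, 6.1]
grip_width: 0.0198
```

Contact with the bench (+6 N). Releasing, then moving straight up.

>>> apply_moves --moves '[[[0, 0, 0], 0], [[0, 0, 0], 0], [[0, 0, 0], 0], [[0, 0, 0], 0], [[0, 0, 0], 0], [[0, 0, 0], 0], [[0, 0, 0], 0], [[0, 0, 0], 0]]' --claw 1

```text
clock: 13.72
tcp_pos: [0.4788, -0.1767, 0.0253]
orientation: [-2.207, -2.236, -0.0]
contact_force: [0.4, 0.1, -0.4]
grip_width: 0.0857
```

>>> apply_moves --moves '[[[0, 0, -1], 0], [[0, 0, -3], 0], [[0, 0, -5], 0], [[0, 0, -8], 0], [[0, 0, -11], 0], [[0, 0, -14], 0], [[0, 0, -17], 0], [[0, 0, -17], 0], [[0, 0, -17], 0]]'

```text
clock: 14.47
tcp_pos: [0.4799, -0.1769, 0.1977]
orientation: [2.204, 2.233, 0.003]
contact_force: [-0.5, 0.7, -0.5]
grip_width: 0.0851
```

```bash
python3 - <<'E'
from h import *
t=grab("top");s=grab("side")
RED=((0,150,80),(6,255,255))
for n,f,roi in(("top",t,(200,100,290,200)),("side",s,(320,230,420,345))):
    for c in blobs(f,*YEL,roi,4): print(n,"yel",len(c),c.mean(0))
for f in (cv2.imread("pics/top0.png"),t["frame"]):
    print("red",[c.mean(0).round(1) for c in blobs({"frame":f},*RED,(360,110,420,160),4)])
cv2.imwrite("pics/c9.png",np.vstack([t["frame"][0:300,:],s["frame"][80:380]]))
go((.4775,-.18,.0275),1.594)
E
```

```text
top yel 23 [240.69565217 152.73913043]
side yel 49 [366.34693878 276.02040816]
side yel 26 [369.88461538 257.80769231]
red [array([387.9, 131. ])]
red [array([387.9, 131. ])]
shift cm [-0.34 -0.06 16.75] roll -0.01 | now [ 0.4782 -0.1766  0.195 ] yaw 1.5838 t 14.5667 F [ 0.4  0.2 -0.1] w 0.0854
```

View pics/c9.png

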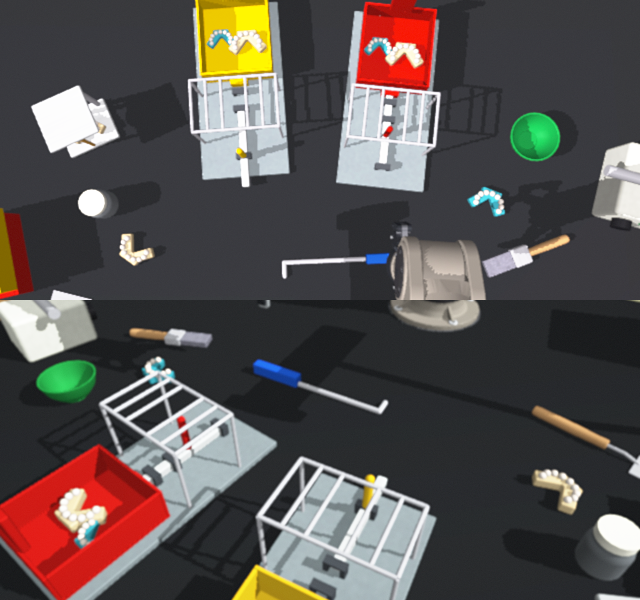

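The rod lies flat at its start place, with the prong corner at (285,263). The yellow pin is at (241,153), the same spot as under the 20 N pull against the stop. The red pin is still at (388,131). Handing in.

```bash
python3 -c "
from bench import r
print(r.hand_in(), r.get_obs()['clock'])"
```

```text
the job is handed in; nothing more can be done
the job is handed in; nothing more can be done
```

I picked up the hooked rod, put its hook in behind the yellow pin and drew the yellow bolt out to its end stop. I then lifted the hook off, laid the rod flat back at its start place, let go and moved the hand clear. I handed in at about 14.6 s.

- **Yellow bolt:** at the stop the arm stalled with about 20 N on the wrist, and the pin had moved about 74 mm in the images. After release it sat at exactly the same pixels as under load.
- **Red bolt:** its pin was at the same pixels at the start and the end.
- **Rod and hand:** the last picture shows the rod flat on the bench. The gripper was open about 17 cm above it, with no force on the wrist.
- **Small disagreements:** the hook showed 1–3 px (about 3 mm) from where I predicted, and the gripper read 20 mm closed on the 22 mm handle. Neither affected the job, and no check failed.

I viewed 9 pictures of the 10 budgeted.

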